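# Clear the hand clamp and clamp a note block

### The arm

A 6-joint arm with a two-finger parallel gripper is mounted at the origin on a cart in front of the work surface, level with it; the furniture and walls round the work are solid. World frame = base frame: x ahead of the robot, y to its left, z up, the work surface at z = 0. Lengths are in m, angles in rad, forces in N, time in s.
With the tool pointing down it reaches from about 0.3 to 0.825 m from the base axis. Payload 5.4 kg.
Tool frame: the origin (TCP) lies on the centre line of the jaws, within the pads' length; the fingertips stand 19 mm ahead of it and the grasp point (between the pads) is the TCP; z points along the fingers, y is the line along which they close (so a half turn about z gives the same grasp; the last joint's range is limited). The gripper opens to 92 mm and grips with 3 to 60 N. Pads are 20 mm wide; open, the fingers measure 128 mm over their backs; the gripper's body (75 mm by 189 mm) begins 69 mm behind the grasp point.
Start: joints at [1.049, 0.158, 1.597, -0, 1.386, -0.21], TCP at [0.176, 0.547, 0.234] pointing down, gripper open.
Joint ranges: [-2.91, 2.91], [-0.94, 2.29], [0.18, 2.7], [-1.29, 4.43], [0.17, 2.64], [-3, 3]. Speed limits (rad/s): [2.57, 2.57, 3.14, 3.14, 3.14, 3.14].

### API

Orientations are given as a unit quaternion [w, x, y, z].
In Python, from bench import r gives the robot as it stands.
- The arm moves only by the tool drive_tool, never from a script. Its argument "deltas" is a list of rows, each an object with "translation": the shift along the tool's x, y, z in m, a list of three; "twist": the turn, a rotation vector about the tool's x, y, z in rad, a list of three; "claw": the opening, from 0 (shut) to 1 (fully open). In form: [{"translation": [x, y, z], "twist": [ax, ay, az], "claw": claw}, ...]. A call has 1 to 12 rows; each row is the pose to reach, as a shift and turn from the pose commanded when the call began, along the tool's axes at that moment; what a row does not reach only later rows make up. A row lasts 1/12 s, in which the tool goes at most 41.7 mm and 7.16 degrees, less where a joint would pass 70% of its speed; a pose out of reach is approached as far as the arm can. A call with a gripper value outside its range is refused whole. The fingers move at their own pace and stop on an object; "force" is the grip in N (left out, the last holds). Time passes only in rows, so rows that repeat a pose let the fingers close. It gives the time, the measured TCP pose, the force, the opening and the grip force at its end, in the units of the state.
- r.get_state(): the state, without advancing time (a new reading comes with each control period).
- r.grab_frame(name): name is "scene" or "side" or "wrist"; returns a dict with "frame" (384x512x3 uint8, red, green, blue), "vertical_fov" (degrees; the focal length in pixels is half the picture's height over the tangent of half this angle, whatever the lens; pixels are square), "cx", "cy" (the principal point, pixels), "R" (3x3) and "t" (3): a world point X has camera coordinates R X + t. Camera axes: x right, y down, z forward; pixel columns grow to the right and rows downward; lengths in m; the calibration is good to about 2 mm. The wrist camera is an equidistant fisheye: a pixel r from the principal point sees the ray r / f radians off the axis. A picture is of the moment at which its call begins. There is no depth.
- r.hand_in(): hands the job in; it is judged then, once.
The state is a dict: "time": time; "joint_pos": joint angles; "dq": joint speeds; "effort": joint torques, N m; "tool_pos": TCP position; "tool_rot": TCP orientation; "wrist_force": force on the tool from outside, world axes, zero at the start; "torque": the same for the moment, N m; "width": finger opening in m; "grip_force": force on a finger pad.
Only numpy, scipy, OpenCV 4.12 (cv2) and the standard library are available. Lean on these libraries where they do the work, as an engineer would, in place of code of your own. Each camera call takes 0.05 s, during which the arm holds its last target. There are 200 camera calls.

### The job

Clear the two wooden offcuts out of the ratchet clamp and into the waste bin: one lies on the bed in front of the jaw, the other on top of the block of sticky notes. Then pump the trigger, working the jaw by the trigger alone, until the jaw's sprung shoe pushes the note block against the end stop and its springs are pressed about half-way in, never all the way in, which would crush the block. Finish while still holding the trigger pulled so that the block stays gripped like this, and leave the other things on the counter where they are.

Things in the scene. Friction and masses are not known exactly. Their poses are not given: they have to be found in the camera images.
- clamp: Ratchet clamp on a fixed plywood bed, 345 x 90 mm, top at z = 10 mm, no side walls. Origin on the counter under the trigger pivot; x runs from the trigger to the end stop, z up; bed spans x = -95 to 249 mm. Steel cheeks (x -30 to 45 mm, up to z = 108 mm, 48 mm wide) carry trigger and rod; a fixed black grip juts out behind to x = -85 mm, z = 122 mm. End stop: steel block 18 x 84 x 42 mm
- end_stop (a point): centre of the end stop's face towards the jaw, at x = 230 mm, z = 29 mm of the clamp
- trigger (a joint): trigger angle: 0 = released (leans 0.25 rad to the end stop), grows to 0.52 as its head is pulled to the clamp's -x. Pivot along the clamp's y at x 0, z 95 mm; sprung back. A pull (3 to 10 N) drives the rod on, 40 mm per rad; going back, the rod stays and the pawl drops behind another tooth (6 mm apart), so up to 6 mm of a stroke are lost: 14 to 20 mm a full stroke
- trigger_grip (a point): middle of the trigger's upright black head, which is 22 mm (along the clamp) x 16 mm (across) x 52 mm tall, 85 mm from the pivot; nothing stands beside it. Its z axis points along the lever away from the pivot, its y axis is the clamp's y
- jaw (a joint): forward travel of the toothed rod and the jaw head, in m (0 to 0.105); it stays where it is left against less than 4 N and slides on if pushed harder
- plunger (a joint): how far the jaw's sprung shoe is pressed in towards the jaw head, in m: 0 = free, 0.016 = all the way in; the springs give 1 N per mm. When the trigger is let go the jaw slips back until only about 4 mm remain
- shoe_face (a point): centre of the shoe's rubber face (44 mm wide, 26 mm tall), which meets the block; x of the clamp = 100 mm + jaw - plunger, z = 29 mm. The gap between jaw head and shoe is 17 mm when free
- shoe: the shoe itself: a plate 44 x 26 mm, 8 mm thick, on two steel pins in front of the jaw head; origin at the centre of its rubber face, x pointing along the clamp's x
- note_block: block of sticky notes, 53 x 53 mm and 38 mm tall, loose on the bed up to 10 mm before the end stop, its sides nearly square to the clamp; origin at the centre of its underside. Its sides are turned by +0.17 rad about z from its own x and y axes
- note_centre (a point): centre of the note block, 19 mm above its underside
- offcut_a_centre (a point): centre of the wooden offcut on the bed between shoe and note block: 24 (x) x 32 (y) x 24 (z) mm with a step 10 mm wide and 9 mm deep cut from its +x top edge over the full y width; the frame is the offcut's, pinch it across its y (the faces 32 mm apart)
- offcut_b_centre (a point): centre of the wooden offcut on top of the note block: 30 (x) x 28 (y) x 24 (z) mm with the same step along its +x top edge; pinch it across its y (28 mm)
- bin: open waste bin of grey plastic, 120 x 120 x 80 mm, walls 4 mm, fixed; origin at the centre of its underside
- ink_tin: round ink pad tin, 70 mm across, 18 mm tall; leave alone. Origin at the centre of its underside
- tape_roll: roll of tape lying flat, 46 mm across, 15 mm tall; leave alone. Origin at the centre of its underside
- glue_stick: glue stick standing, 26 mm across, 94 mm tall; leave alone. Origin at the centre of its underside

How it is judged:
On the way, in this order (a step that is already met when the one before it is completed fails the run):
1. both offcuts lie in the bin (x of offcut_a_centre in the frame of bin between -0.058 and 0.058 m and y of offcut_a_centre in the frame of bin between -0.058 and 0.058 m and z of each of offcut_a_centre, offcut_b_centre in the frame of bin below 0.075 m and x of offcut_b_centre in the frame of bin between -0.058 and 0.058 m and y of offcut_b_centre in the frame of bin between -0.058 and 0.058 m), for 0.2 s.
2. the sprung shoe is pressed against the note block (value of joint plunger above 0.0015 m and contact force between shoe and note_block above 1 N), for 0.2 s.
At the end, for the whole second after the job is handed in: Both offcuts in the bin; note block flat on the bed against the end stop (within 4 mm along, 25 mm across); shoe bearing on it with over 4 N, pressed in 5 to 11.5 mm; the robot still holds the trigger pulled (over 0.04 rad, touching with over 1 N) (all of step 1 and value of joint plunger between 0.005 and 0.0115 m and contact force between shoe and note_block above 4 N and contact force between the fingers and trigger above 1 N and value of joint trigger above 0.04 rad and x of note_centre in the frame of clamp between 0.199 and 0.207 m and y of note_centre in the frame of clamp between -0.025 and 0.025 m and angle between the z axis of note_block and the z axis of clamp, either way round below 0.1 rad and linear speed of note_block below 0.02 m/s); the arm keeps its last pose, push and grip.
It fails at once if the note block is crushed: shoe pressed in all but fully (over 14.5 mm) (value of joint plunger above 0.0145 m).
It fails at once if the jaw is pushed by hand (robot presses on jaw or shoe with over 4 N) (contact force between any of the arm, the fingers and jaw above 4 N).
It fails at once if a bystander (ink tin, tape roll, glue stick) is moved more than 3 cm (distance of any of ink_tin, tape_roll, glue_stick from where it was at the start of the episode above 0.03 m).
It also fails if it takes over 72 s, if anything falls off the work surface, if the arm or the gripper's body presses on something with over 40 N, if the wrist force passes 120 N, or if a joint passes its speed limit or range.

## Working session

There is one attempt and no reset: what is moved stays moved. The work goes in short steps, Python scripts to look and compute and a tool call to move; the robot and the scene stay as the last step left them, time stands still between calls to the robot, and variables do not carry over. Pictures are saved under pics/ and viewed, at most 10 in all, crops included, and the job is handed in when it is done.

Besides the shell and the picture viewer there is one more tool, called after "Call:" by a JSON object that holds its "op" and its "data", one argument or row to a line. drive_tool: Moves the arm, as the interface text tells. Its arguments: {"type":"object","properties":{"deltas":{"type":"array"},"force":{"type":"number"}},"required":["deltas"]}

```bash
mkdir -p pics; cat > h.py <<'E'
import numpy as np, cv2
from bench import r
from scipy.spatial.transform import Rotation as Ro
def grab(n,f=None):
    g=r.grab_frame(n); im=g["frame"]
    if f: cv2.imwrite(f"pics/{f}.png",cv2.cvtColor(im,cv2.COLOR_RGB2BGR))
    np.savez(f"/tmp/{n}.npz",**{k:np.array(v) for k,v in g.items()})
    return g
def load(n): return dict(np.load(f"/tmp/{n}.npz"))
def ray(g,u,v,fish=False):
    f=192/np.tan(np.radians(float(g["vertical_fov"]))/2)
    x=(u-g["cx"])/f;y=(v-g["cy"])/f
    if fish:
        th=np.hypot(x,y); s=np.sin(th)/max(th,1e-9); d=np.array([x*s,y*s,np.cos(th)])
    else: d=np.array([x,y,1.])
    R=np.array(g["R"]);return -R.T@np.array(g["t"]),R.T@d
def onz(g,u,v,z,fish=False):
    o,d=ray(g,u,v,fish);return o+d*(z-o[2])/d[2]
def proj(g,X,fish=False):
    f=192/np.tan(np.radians(float(g["vertical_fov"]))/2)
    c=np.array(g["R"])@np.array(X,float)+np.array(g["t"])
    if fish:
        rr=np.hypot(c[0],c[1]);th=np.arctan2(rr,c[2]);return np.array([g["cx"]+f*th*c[0]/rr,g["cy"]+f*th*c[1]/rr])
    return np.array([g["cx"]+f*c[0]/c[2],g["cy"]+f*c[1]/c[2]])
def todelta(p,Rw=None):
    s=r.get_state();q=s["tool_rot"];R=Ro.from_quat([q[1],q[2],q[3],q[0]])
    t=R.inv().apply(np.array(p)-s["tool_pos"])
    tw=(R.inv()*Rw).as_rotvec() if Rw is not None else np.zeros(3)
    return t.round(4),tw.round(4)
E
python3 - <<'E'
from h import *
a=grab("scene");b=grab("side");c=grab("wrist")
for n,g in(("scene",a),("side",b),("wrist",c)): print(n,g["vertical_fov"],g["cx"],g["cy"],(-np.array(g["R"]).T@np.array(g["t"])).round(3))
cv2.imwrite("pics/a.png",cv2.cvtColor(cv2.resize(a["frame"],(800,600)),cv2.COLOR_RGB2BGR))
cv2.imwrite("pics/b.png",cv2.cvtColor(cv2.resize(b["frame"],(800,600)),cv2.COLOR_RGB2BGR))
cv2.imwrite("pics/c.png",cv2.cvtColor(cv2.resize(c["frame"],(800,600)),cv2.COLOR_RGB2BGR))
print(r.get_state())
E
```

```text
scene 57.24658303900573 256.9649508595129 200.5320612646092 [-0.153 -0.457  0.963]
side 44.183954848258026 259.89920562900375 188.73412012614236 [ 0.43  -1.115  0.603]
wrist 65.70646984690485 257.83220970276454 192.31556241989992 [0.113 0.567 0.384]
{'time': 0.15, 'joint_pos': array([ 1.04891579e+00,  1.58915010e-01,  1.59789930e+00,  1.92372132e-05,
        1.38618233e+00, -2.10089401e-01]), 'dq': array([ 0.00016073, -0.00151836, -0.00380352, -0.0007525 , -0.00144929,
        0.00098597]), 'effort': array([ 2.72222969e-06, -3.85916376e+01, -3.22432172e+01,  7.02655432e-02,
        3.51035467e-02, -6.19086359e-05]), 'tool_pos': array([0.17617646, 0.54688869, 0.23286092]), 'tool_rot': array([-2.60050041e-04,  1.55266580e-01,  9.87872358e-01, -6.52119422e-04]), 'wrist_force': array([ 0.13104338, -0.78785629,  0.06434189]), 'torque': array([ 0.00091655, -0.04843939,  0.03658279]), 'grip_force': 0.0, 'width': 0.09203035462511987}
```

View pics/a.png

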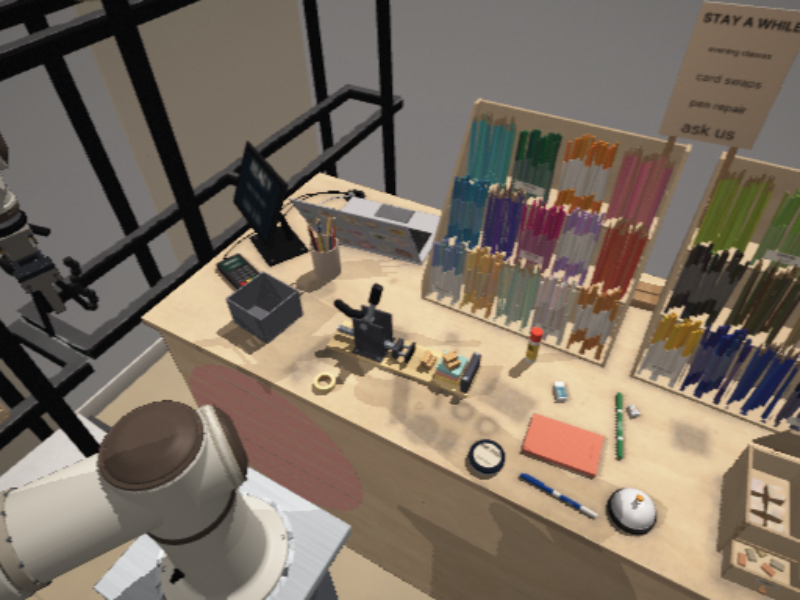

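View pics/b.png

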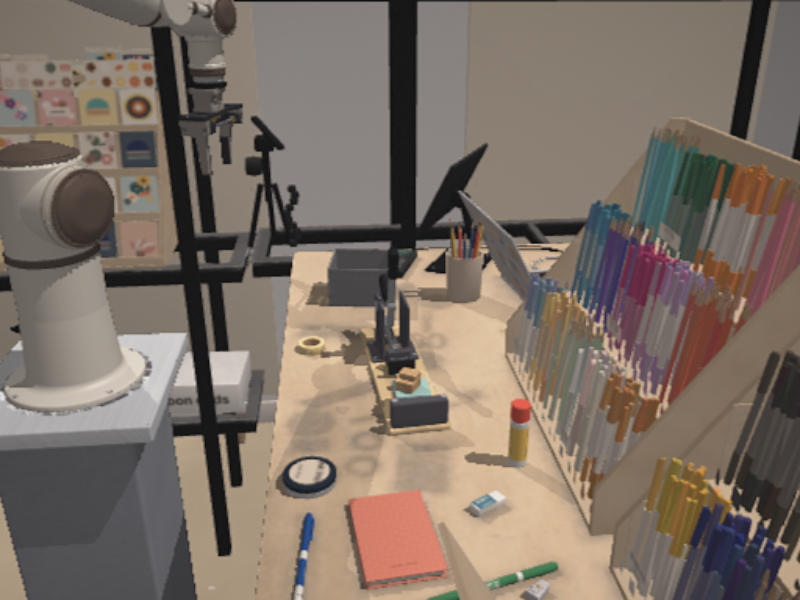

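View pics/c.png

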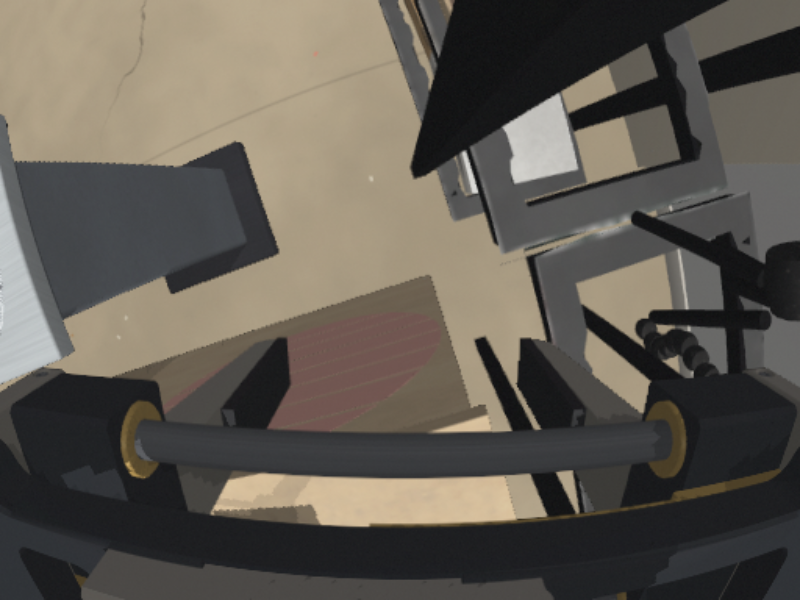

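The scene view shows the clamp bed running from (318,348) to (470,390), the bin near (265,305), offcut A near (428,360) and B near (452,360), all in 800-px coordinates. Now rough positions.

```bash
python3 - <<'E'
from h import *
g=load("scene");s=.64
for n,u,v,z in [("binN",228,303,.08),("binL",262,275,.08),("binR",301,290,.08),("binF",264,325,.08),("endstop top a",478,353,.052),("endstop top b",465,388,.052),("bed l near",327,352,.01),("bed r near",462,397,.01),("A",428,360,.03),("B",452,358,.07),("trig head",376,296,.18),("tape",325,381,.015),("ink",486,456,.018),("glue",533,350,.04)]:
    print(n,onz(g,u*s,v*s,z).round(3))
g=load("side")
for n,u,v,z in [("es",390,400,.052),("es",447,398,.052),("B",410,376,.07),("bin",330,253,.08),("bin",388,253,.08)]:
    print(n,onz(g,u*s,v*s,z).round(3))
w=load("wrist");o,d=ray(w,w["cx"],w["cy"],True);q=r.get_state()["tool_rot"];print("axis",d.round(3))
E
```

```text
binN [0.418 0.35  0.08 ]
binL [0.53  0.344 0.08 ]
binR [0.533 0.228 0.08 ]
binF [0.403 0.232 0.08 ]
endstop top a [ 0.579 -0.206  0.052]
endstop top b [ 0.481 -0.221  0.052]
bed l near [0.451 0.106 0.01 ]
bed r near [ 0.486 -0.215  0.01 ]
A [ 0.526 -0.113  0.03 ]
B [ 0.526 -0.169  0.07 ]
trig head [0.515 0.004 0.18 ]
tape [0.379 0.06  0.015]
ink [ 0.38  -0.315  0.018]
glue [ 0.654 -0.304  0.04 ]
es [ 0.499 -0.209  0.052]
es [ 0.58  -0.212  0.052]
B [ 0.531 -0.175  0.07 ]
bin [0.419 0.337 0.08 ]
bin [0.538 0.325 0.08 ]
axis [ 0.226 -0.074 -0.971]
```

```bash
python3 - <<'E'
from h import *
def down(a): # tool x at angle a, z down
    c,s=np.cos(a),np.sin(a);return Ro.from_matrix(np.array([[c,s,0],[s,-c,0],[0,0,-1]]))
print(todelta([.51,-.12,.28],down(np.radians(96))))
E
cat >> h.py <<'E'
def down(a):
    c,s=np.cos(a),np.sin(a);return Ro.from_matrix(np.array([[c,s,0],[s,-c,0],[0,0,-1]]))
E
```

```text
(array([-0.5223, -0.5324, -0.0466]), array([-1.4000e-03,  5.0000e-04,  1.1543e+00]))
```

Call:
{"op": "drive_tool", "data": {
  "deltas": [
    {"translation": [-0.522, -0.532, -0.047], "twist": [0, 0, 1.154], "claw": 1},
    {"translation": [-0.522, -0.532, -0.047], "twist": [0, 0, 1.154], "claw": 1},
    {"translation": [-0.522, -0.532, -0.047], "twist": [0, 0, 1.154], "claw": 1},
    {"translation": [-0.522, -0.532, -0.047], "twist": [0, 0, 1.154], "claw": 1},
    {"translation": [-0.522, -0.532, -0.047], "twist": [0, 0, 1.154], "claw": 1},
    {"translation": [-0.522, -0.532, -0.047], "twist": [0, 0, 1.154], "claw": 1},
    {"translation": [-0.522, -0.532, -0.047], "twist": [0, 0, 1.154], "claw": 1},
    {"translation": [-0.522, -0.532, -0.047], "twist": [0, 0, 1.154], "claw": 1},
    {"translation": [-0.522, -0.532, -0.047], "twist": [0, 0, 1.154], "claw": 1},
    {"translation": [-0.522, -0.532, -0.047], "twist": [0, 0, 1.154], "claw": 1},
    {"translation": [-0.522, -0.532, -0.047], "twist": [0, 0, 1.154], "claw": 1},
    {"translation": [-0.522, -0.532, -0.047], "twist": [0, 0, 1.154], "claw": 1}
  ]
}}

```text
time: 1.15
tool_pos: [0.4, 0.0991, 0.2652]
tool_rot: [0.0, 0.669, 0.743, 0.0]
wrist_force: [0.4, 0.2, 0.3]
width: 0.0919
grip_force: 0.0
```

```bash
python3 - <<'E'
from h import *
print(r.get_state()["tool_pos"],todelta([.51,-.12,.28],down(np.radians(96))))
E
```

```text
[0.40004393 0.09906515 0.26517542] (array([-0.2294,  0.0864, -0.0148]), array([ 0.0004, -0.0001,  0.0001]))
```

Call:
{"op": "drive_tool", "data": {
  "deltas": [
    {"translation": [-0.229, 0.086, -0.015], "twist": [0, 0, 0], "claw": 1},
    {"translation": [-0.229, 0.086, -0.015], "twist": [0, 0, 0], "claw": 1},
    {"translation": [-0.229, 0.086, -0.015], "twist": [0, 0, 0], "claw": 1},
    {"translation": [-0.229, 0.086, -0.015], "twist": [0, 0, 0], "claw": 1},
    {"translation": [-0.229, 0.086, -0.015], "twist": [0, 0, 0], "claw": 1},
    {"translation": [-0.229, 0.086, -0.015], "twist": [0, 0, 0], "claw": 1},
    {"translation": [-0.229, 0.086, -0.015], "twist": [0, 0, 0], "claw": 1},
    {"translation": [-0.229, 0.086, -0.015], "twist": [0, 0, 0], "claw": 1},
    {"translation": [-0.229, 0.086, -0.015], "twist": [0, 0, 0], "claw": 1}
  ]
}}

```text
time: 1.9
tool_pos: [0.5088, -0.117, 0.2796]
tool_rot: [-0.001, 0.669, 0.743, -0.0]
wrist_force: [-0.7, -0.2, -0.7]
width: 0.092
grip_force: 0.0
```

```bash
python3 - <<'E'
from h import *
w=grab("wrist");print(r.get_state()["tool_pos"],r.get_state()["time"])
im=cv2.cvtColor(w["frame"],cv2.COLOR_RGB2BGR)
cv2.imwrite("pics/d.png",cv2.resize(im,(800,600),interpolation=cv2.INTER_CUBIC))
E
```

```text
[ 0.50881014 -0.11653374  0.27979488] 1.95
```

View pics/d.png

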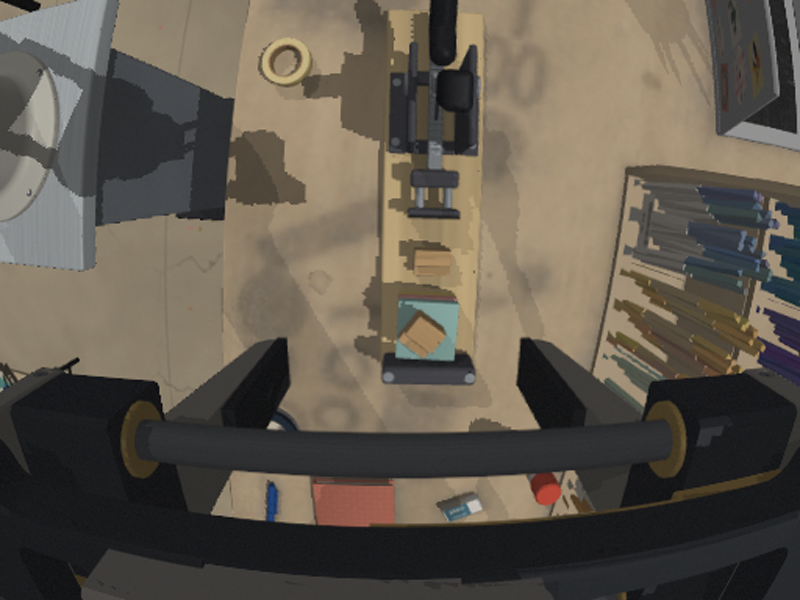

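The wrist view shows the whole clamp. Offcut A is at (433,262), square to the bed. Offcut B is at (423,333), turned about 35°, on the teal notes. The trigger head is at (456,90). Next I'll zoom in on the offcuts.

```bash
python3 - <<'E'
from h import *
g=load("wrist");im=cv2.cvtColor(g["frame"],cv2.COLOR_RGB2BGR)
c=im[100:252,236:314]
cv2.imwrite("pics/e.png",np.hstack([cv2.resize(im[145:185,250:310],(396,264),interpolation=cv2.INTER_CUBIC),cv2.resize(im[180:250,240:310],(400,400),interpolation=cv2.INTER_CUBIC)[:264*2][:264] if 0 else cv2.resize(im[185:245,245:335],(396,264),interpolation=cv2.INTER_CUBIC)]))
E
```

```text
(no output)
```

View pics/e.png

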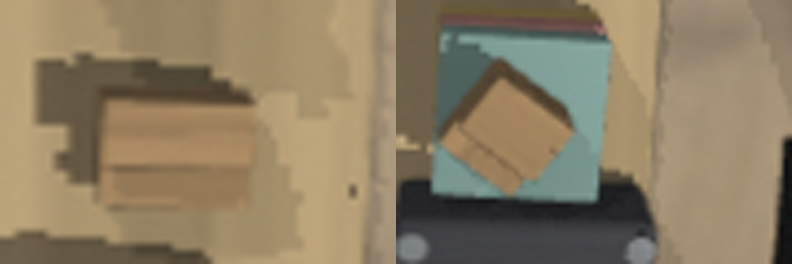

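```bash
python3 - <<'E'
from h import *
g=load("wrist")
A=lambda u,v,z:onz(g,250+u/6.6-.4,145+v/6.6-.4,z,True)
B=lambda u,v,z:onz(g,245+u/4.4-90-.4,185+v/4.4-.4,z,True) # u includes 396 offset (=90px)
a=[A(103,98,.034),A(253,103,.034),A(253,167,.034),A(104,165,.034),A(103,205,.025),A(250,207,.025)]
for p in a:print("A",p.round(4))
b=[B(505,78,.072),B(574,130,.072),B(525,180,.072),B(463,122,.072),B(440,135,.063),B(517,195,.063)]
for p in b:print("B",p.round(4))
for n,q,L in(("A",a,24),("B",b,30)):
    q=np.array(q)[:,:2];y=(q[0]-q[1])+(q[3]-q[2])+(q[4]-q[5]);y/=np.hypot(*y)
    x=np.array([y[1],-y[0]]);
    top=q[:4].mean(0);c=top+x*.005; c2=(q[0]+q[1]+q[4]+q[5])/4
    print(n,"y ang",np.degrees(np.arctan2(y[1],y[0])),c.round(4),c2.round(4))
# bed / notes / trigger etc (800px coords)
W=lambda u,v,z:onz(g,u*.64-.2,v*.64-.2,z,True).round(4)
for n,u,v,z in [("bedL top",389,12,.01),("bedL bot",380,345,.01),("bedR top",482,14,.01),("bedR bot",480,300,.01),("es L",384,357,.052),("es R",474,357,.052),("trigtop",456,90,.2),("shoe L",407,214,.042),("shoe R",460,214,.042),("noteBL",397,358,.048),("noteBR",455,360,.048)]:print(n,W(u,v,z))
E
```

```text
A [ 0.5172 -0.1015  0.034 ]
A [ 0.5478 -0.0991  0.034 ]
A [ 0.5494 -0.1123  0.034 ]
A [ 0.5189 -0.1152  0.034 ]
A [ 0.52   -0.1251  0.025 ]
A [ 0.5509 -0.1223  0.025 ]
B [ 0.5269 -0.1498  0.072 ]
B [ 0.5485 -0.1632  0.072 ]
B [ 0.5363 -0.1799  0.072 ]
B [ 0.5164 -0.1641  0.072 ]
B [ 0.5104 -0.1716  0.063 ]
B [ 0.5353 -0.1881  0.063 ]
A y ang -174.99575070918803 [ 0.5329 -0.102 ] [ 0.534 -0.112]
B y ang 145.42035278853612 [ 0.5349 -0.1601] [ 0.5303 -0.1682]
bedL top [0.4715 0.1156 0.01  ]
bedL bot [ 0.4951 -0.1991  0.01  ]
bedR top [0.5567 0.125  0.01  ]
bedR bot [ 0.5844 -0.1452  0.01  ]
es L [ 0.5003 -0.195   0.052 ]
es R [ 0.5786 -0.1872  0.052 ]
trigtop [0.5228 0.0017 0.2   ]
shoe L [ 0.5073 -0.0714  0.042 ]
shoe R [ 0.5514 -0.0664  0.042 ]
noteBL [ 0.5117 -0.1963  0.048 ]
noteBR [ 0.5629 -0.193   0.048 ]
```

```bash
python3 - <<'E'
from h import *
print(todelta([.534,-.112,.031],down(np.radians(95))), r.get_state()["tool_pos"])
E
```

```text
(array([0.0017, 0.0257, 0.2488]), array([-0.0006, -0.0007,  0.0187])) [ 0.50881014 -0.11653374  0.27979488]
```

Call:
{"op": "drive_tool", "data": {
  "deltas": [
    {"translation": [0.002, 0.025, 0.04], "twist": [0, 0, 0.019], "claw": 0.62},
    {"translation": [0.002, 0.025, 0.08], "twist": [0, 0, 0.019], "claw": 0.62},
    {"translation": [0.002, 0.025, 0.12], "twist": [0, 0, 0.019], "claw": 0.62},
    {"translation": [0.002, 0.025, 0.16], "twist": [0, 0, 0.019], "claw": 0.62},
    {"translation": [0.002, 0.025, 0.18], "twist": [0, 0, 0.019], "claw": 0.62},
    {"translation": [0.002, 0.025, 0.18], "twist": [0, 0, 0.019], "claw": 0.62},
    {"translation": [0.002, 0.025, 0.18], "twist": [0, 0, 0.019], "claw": 0.62}
  ]
}}

```text
time: 2.53
tool_pos: [0.5332, -0.1116, 0.0999]
tool_rot: [-0.001, 0.675, 0.737, -0.0]
wrist_force: [-0.7, -0.5, 0.4]
width: 0.0568
grip_force: 0.0
```

```bash
python3 - <<'E'
from h import *
print(todelta([.534,-.112,.031],down(np.radians(95))), r.get_state()["tool_pos"],r.get_state()["width"])
E
```

```text
(array([-0.0006,  0.0009,  0.0689]), array([-0.0016, -0.001 ,  0.0004])) [ 0.5332001  -0.11155138  0.09988028] 0.05684897849775404
```

Call:
{"op": "drive_tool", "data": {
  "deltas": [
    {"translation": [0, 0.001, 0.035], "twist": [0, 0, 0], "claw": 0.62},
    {"translation": [0, 0.001, 0.06], "twist": [0, 0, 0], "claw": 0.62},
    {"translation": [0, 0.001, 0.069], "twist": [0, 0, 0], "claw": 0.62},
    {"translation": [0, 0.001, 0.069], "twist": [0, 0, 0], "claw": 0.62},
    {"translation": [0, 0.001, 0.069], "twist": [0, 0, 0], "claw": 0},
    {"translation": [0, 0.001, 0.069], "twist": [0, 0, 0], "claw": 0},
    {"translation": [0, 0.001, 0.069], "twist": [0, 0, 0], "claw": 0},
    {"translation": [0, 0.001, 0.069], "twist": [0, 0, 0], "claw": 0},
    {"translation": [0, 0.001, 0.069], "twist": [0, 0, 0], "claw": 0},
    {"translation": [0, 0.001, 0.069], "twist": [0, 0, 0], "claw": 0}
  ],
  "force": 25
}}

```text
time: 3.37
tool_pos: [0.5361, -0.1135, 0.0327]
tool_rot: [0.001, 0.676, 0.737, 0.0]
wrist_force: [-0.3, -0.4, 6.4]
width: 0.0317
grip_force: 25.0
```

Call:
{"op": "drive_tool", "data": {
  "deltas": [
    {"translation": [0, 0, -0.04], "twist": [0, 0, 0], "claw": 0},
    {"translation": [0, 0, -0.08], "twist": [0, 0, 0], "claw": 0},
    {"translation": [0, 0, -0.12], "twist": [0, 0, 0], "claw": 0},
    {"translation": [0, 0, -0.16], "twist": [0, 0, 0], "claw": 0},
    {"translation": [0, 0, -0.2], "twist": [0, 0, 0], "claw": 0},
    {"translation": [0, 0, -0.22], "twist": [0, 0, 0], "claw": 0},
    {"translation": [0, 0, -0.22], "twist": [0, 0, 0], "claw": 0}
  ]
}}

```text
time: 3.95
tool_pos: [0.5378, -0.1142, 0.258]
tool_rot: [0.006, 0.676, 0.737, 0.002]
wrist_force: [-0.3, -0.3, -0.3]
width: 0.0317
grip_force: 25.0
```

```bash
python3 - <<'E'
from h import *
print(todelta([.471,.289,.25]))
g=load("scene");
for n,u,v,z in [("cup base",326,275,0),("cup top",326,248,.1),("cup",342,262,.05),("tablet base",275,255,0),("tab near edge",305,252,0.0),("tab left bottom",240,210,.1)]: print(n,onz(g,u*.64,v*.64,z).round(3))
# triangulate tops with side: pencil tops scene(322,220) side(465,228); tablet top scene(247,145) side(487,147)
s=load("side")
for n,p,q in [("pencil",(322,220),(465,228)),("tabtop",(247,145),(487,147)),("tabbot",(240,205),(425,225)),("trig",(376,290),(392,252))]:
    o1,d1=ray(g,p[0]*.64,p[1]*.64);o2,d2=ray(s,q[0]*.64,q[1]*.64)
    k=np.linalg.lstsq(np.array([d1,-d2]).T,o2-o1,rcond=None)[0];print(n,(o1+k[0]*d1).round(3),(o2+k[1]*d2).round(3))
E
```

```text
(array([ 0.4075, -0.0319,  0.0054]), array([0., 0., 0.]))
cup base [0.673 0.267 0.   ]
cup top [0.669 0.25  0.1  ]
cup [0.69  0.222 0.05 ]
tablet base [0.673 0.438 0.   ]
tab near edge [ 0.723  0.373 -0.   ]
tab left bottom [0.692 0.549 0.1  ]
pencil [0.698 0.273 0.159] [0.688 0.271 0.147]
tabtop [0.786 0.565 0.241] [0.789 0.565 0.245]
tabbot [0.679 0.529 0.131] [0.64  0.516 0.076]
trig [0.518 0.005 0.194] [0.521 0.006 0.197]
```

Call:
{"op": "drive_tool", "data": {
  "deltas": [
    {"translation": [0.408, -0.032, 0.005], "twist": [0, 0, 0], "claw": 0},
    {"translation": [0.408, -0.032, 0.005], "twist": [0, 0, 0], "claw": 0},
    {"translation": [0.408, -0.032, 0.005], "twist": [0, 0, 0], "claw": 0},
    {"translation": [0.408, -0.032, 0.005], "twist": [0, 0, 0], "claw": 0},
    {"translation": [0.408, -0.032, 0.005], "twist": [0, 0, 0], "claw": 0},
    {"translation": [0.408, -0.032, 0.005], "twist": [0, 0, 0], "claw": 0},
    {"translation": [0.408, -0.032, 0.005], "twist": [0, 0, 0], "claw": 0},
    {"translation": [0.408, -0.032, 0.005], "twist": [0, 0, 0], "claw": 0},
    {"translation": [0.408, -0.032, 0.005], "twist": [0, 0, 0], "claw": 0},
    {"translation": [0.408, -0.032, 0.005], "twist": [0, 0, 0], "claw": 0},
    {"translation": [0.408, -0.032, 0.005], "twist": [0, 0, 0], "claw": 0},
    {"translation": [0.408, -0.032, 0.04], "twist": [0, 0, 0], "claw": 0}
  ]
}}

```text
time: 4.95
tool_pos: [0.471, 0.2939, 0.2165]
tool_rot: [0.003, 0.675, 0.738, 0.005]
wrist_force: [2.0, 0.0, -0.9]
width: 0.0318
grip_force: 25.0
```

```bash
python3 - <<'E'
from h import *
g=grab("wrist");im=cv2.cvtColor(g["frame"],cv2.COLOR_RGB2BGR)
cv2.imwrite("pics/f.png",cv2.resize(im,(800,600)))
print(r.get_state()["tool_pos"],[proj(g,(x,y,.08),True).round()/.64 for x in(.41,.53) for y in(.23,.35)])
E
```

```text
[0.46562807 0.29070966 0.20487173] [array([303.125, 378.125]), array([309.375 , 198.4375]), array([478.125 , 392.1875]), array([501.5625, 215.625 ])]
```

View pics/f.png

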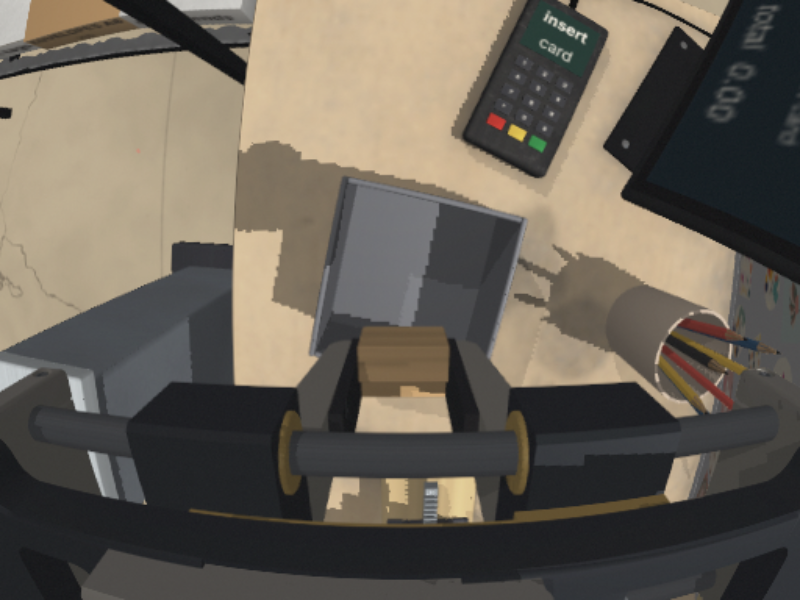

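The offcut is held at (403,358). The bin rim corners are at (347,178), (525,218), about (488,358) and (314,353).

```bash
python3 - <<'E'
from h import *
g=load("wrist")
P=np.array([onz(g,u*.64,v*.64,.08,True) for u,v in((347,178),(525,218),(314,353),(489,358))]);print(P.round(3))
c=(P[0]+P[1])/2;n=P[1]-P[0];n/=np.linalg.norm(n);print(c+.06*np.array([n[1],-n[0],0]), np.degrees(np.arctan2(n[1],n[0])))
print(todelta([.48,.29,.10]),r.get_state()["tool_pos"])
E
```

```text
[[0.432 0.364 0.08 ]
 [0.545 0.35  0.08 ]
 [0.418 0.249 0.08 ]
 [0.534 0.256 0.08 ]]
[0.48146905 0.29772491 0.08      ] -7.028243354506801
(array([-0.0018,  0.0148,  0.1048]), array([0., 0., 0.])) [0.46562807 0.29070966 0.20487173]
```

Call:
{"op": "drive_tool", "data": {
  "deltas": [
    {"translation": [0.004, 0.013, 0.03], "twist": [0, 0, 0], "claw": 0},
    {"translation": [0.004, 0.013, 0.07], "twist": [0, 0, 0], "claw": 0},
    {"translation": [0.004, 0.013, 0.11], "twist": [0, 0, 0], "claw": 0},
    {"translation": [0.004, 0.013, 0.11], "twist": [0, 0, 0], "claw": 0},
    {"translation": [0.004, 0.013, 0.11], "twist": [0, 0, 0], "claw": 0.55},
    {"translation": [0.004, 0.013, 0.11], "twist": [0, 0, 0], "claw": 0.55},
    {"translation": [0.004, 0.013, 0.11], "twist": [0, 0, 0], "claw": 0.55},
    {"translation": [0.004, 0.013, 0.11], "twist": [0, 0, 0], "claw": 0.55},
    {"translation": [0.004, 0.013, 0.07], "twist": [0, 0, 0], "claw": 0.55},
    {"translation": [0.004, 0.013, 0.03], "twist": [0, 0, 0], "claw": 0.55},
    {"translation": [0.004, 0.013, -0.01], "twist": [0, 0, 0], "claw": 0.55},
    {"translation": [0.004, 0.013, -0.035], "twist": [0, 0, 0], "claw": 0.55}
  ]
}}

```text
time: 6.0
tool_pos: [0.4825, 0.2966, 0.2531]
tool_rot: [0.002, 0.676, 0.737, 0.004]
wrist_force: [1.0, 0.7, 0.6]
width: 0.0503
grip_force: 0.0
```

```bash
python3 - <<'E'
from h import *
print(todelta([.530,-.168,.25],down(np.radians(55.4))),r.get_state()["tool_pos"])
E
```

```text
(array([-0.4669,  0.0074,  0.0021]), array([ 0.0076, -0.0052,  0.69  ])) [0.48247565 0.29656522 0.2530733 ]
```

Call:
{"op": "drive_tool", "data": {
  "deltas": [
    {"translation": [-0.467, 0.007, 0.002], "twist": [0, 0, 0.69], "claw": 0.55},
    {"translation": [-0.467, 0.007, 0.002], "twist": [0, 0, 0.69], "claw": 0.55},
    {"translation": [-0.467, 0.007, 0.002], "twist": [0, 0, 0.69], "claw": 0.55},
    {"translation": [-0.467, 0.007, 0.002], "twist": [0, 0, 0.69], "claw": 0.55},
    {"translation": [-0.467, 0.007, 0.002], "twist": [0, 0, 0.69], "claw": 0.55},
    {"translation": [-0.467, 0.007, 0.002], "twist": [0, 0, 0.69], "claw": 0.55},
    {"translation": [-0.467, 0.007, 0.002], "twist": [0, 0, 0.69], "claw": 0.55},
    {"translation": [-0.467, 0.007, 0.002], "twist": [0, 0, 0.69], "claw": 0.55},
    {"translation": [-0.467, 0.007, 0.002], "twist": [0, 0, 0.69], "claw": 0.55},
    {"translation": [-0.467, 0.007, 0.002], "twist": [0, 0, 0.69], "claw": 0.55},
    {"translation": [-0.467, 0.007, 0.002], "twist": [0, 0, 0.69], "claw": 0.55},
    {"translation": [-0.467, 0.007, 0.002], "twist": [0, 0, 0.69], "claw": 0.55}
  ]
}}

```text
time: 7.0
tool_pos: [0.5281, -0.1748, 0.2461]
tool_rot: [0.003, 0.887, 0.463, 0.0]
wrist_force: [1.0, -0.2, 0.4]
width: 0.0505
grip_force: 0.0
```

Call:
{"op": "drive_tool", "data": {
  "deltas": [
    {"translation": [0, 0, 0], "twist": [0, 0, 0], "claw": 0.55},
    {"translation": [0, 0, 0.0], "twist": [0, 0, 0], "claw": 0.55},
    {"translation": [0, 0, 0.04], "twist": [0, 0, 0], "claw": 0.55},
    {"translation": [0, 0, 0.08], "twist": [0, 0, 0], "claw": 0.55},
    {"translation": [0, 0, 0.12], "twist": [0, 0, 0], "claw": 0.55},
    {"translation": [0, 0, 0.13], "twist": [0, 0, 0], "claw": 0.55},
    {"translation": [0, 0, 0.13], "twist": [0, 0, 0], "claw": 0.55},
    {"translation": [0, 0, 0.13], "twist": [0, 0, 0], "claw": 0.55}
  ]
}}

```text
time: 7.67
tool_pos: [0.5286, -0.168, 0.1157]
tool_rot: [0.001, 0.885, 0.465, 0.0]
wrist_force: [0.8, 0.1, 0.9]
width: 0.0507
grip_force: 0.0
```

```bash
python3 - <<'E'
from h import *
print(todelta([.530,-.168,.073],down(np.radians(55.4))),r.get_state()["tool_pos"],r.get_state()["width"])
E
```

```text
(array([0.0008, 0.0011, 0.0427]), array([ 0.0014, -0.0003,  0.0014])) [ 0.5285959  -0.16802652  0.11571372] 0.05068137969505934
```

Call:
{"op": "drive_tool", "data": {
  "deltas": [
    {"translation": [0.001, 0.001, 0.03], "twist": [0, 0, 0], "claw": 0.55},
    {"translation": [0.001, 0.001, 0.042], "twist": [0, 0, 0], "claw": 0.55},
    {"translation": [0.001, 0.001, 0.042], "twist": [0, 0, 0], "claw": 0.55},
    {"translation": [0.001, 0.001, 0.042], "twist": [0, 0, 0], "claw": 0},
    {"translation": [0.001, 0.001, 0.042], "twist": [0, 0, 0], "claw": 0},
    {"translation": [0.001, 0.001, 0.042], "twist": [0, 0, 0], "claw": 0},
    {"translation": [0.001, 0.001, 0.042], "twist": [0, 0, 0], "claw": 0},
    {"translation": [0.001, 0.001, 0.042], "twist": [0, 0, 0], "claw": 0},
    {"translation": [0.001, 0.001, 0.042], "twist": [0, 0, 0], "claw": 0},
    {"translation": [0.001, 0.001, 0.0], "twist": [0, 0, 0], "claw": 0},
    {"translation": [0.001, 0.001, -0.04], "twist": [0, 0, 0], "claw": 0},
    {"translation": [0.001, 0.001, -0.08], "twist": [0, 0, 0], "claw": 0}
  ],
  "force": 25
}}

```text
time: 8.67
tool_pos: [0.5284, -0.1682, 0.1952]
tool_rot: [-0.001, 0.885, 0.465, -0.0]
wrist_force: [0.6, -0.5, 0.5]
width: 0.0275
grip_force: 25.0
```

Call:
{"op": "drive_tool", "data": {
  "deltas": [
    {"translation": [0, 0, -0.04], "twist": [0, 0, 0], "claw": 0},
    {"translation": [0, 0, -0.055], "twist": [0, 0, 0], "claw": 0},
    {"translation": [0, 0, -0.055], "twist": [0, 0, 0], "claw": 0},
    {"translation": [0, 0, -0.055], "twist": [0, 0, 0], "claw": 0}
  ]
}}

```text
time: 9.0
tool_pos: [0.5293, -0.1687, 0.2495]
tool_rot: [0.001, 0.885, 0.465, 0.0]
wrist_force: [-0.4, -0.1, 0.2]
width: 0.0282
grip_force: 25.0
```

```bash
python3 - <<'E'
from h import *
print(todelta([.48,.296,.25],down(np.radians(95))),r.get_state()["tool_pos"],r.get_state()["width"])
E
```

```text
(array([ 0.3545, -0.3045, -0.0009]), array([ 1.500e-03,  4.000e-04, -6.913e-01])) [ 0.52932359 -0.16871841  0.24953939] 0.028213981886746224
```

Call:
{"op": "drive_tool", "data": {
  "deltas": [
    {"translation": [0.354, -0.304, -0.005], "twist": [0, 0, -0.69], "claw": 0},
    {"translation": [0.354, -0.304, -0.005], "twist": [0, 0, -0.69], "claw": 0},
    {"translation": [0.354, -0.304, -0.005], "twist": [0, 0, -0.69], "claw": 0},
    {"translation": [0.354, -0.304, -0.005], "twist": [0, 0, -0.69], "claw": 0},
    {"translation": [0.354, -0.304, -0.005], "twist": [0, 0, -0.69], "claw": 0},
    {"translation": [0.354, -0.304, -0.005], "twist": [0, 0, -0.69], "claw": 0},
    {"translation": [0.354, -0.304, -0.005], "twist": [0, 0, -0.69], "claw": 0},
    {"translation": [0.354, -0.304, -0.005], "twist": [0, 0, -0.69], "claw": 0},
    {"translation": [0.354, -0.304, -0.005], "twist": [0, 0, -0.69], "claw": 0},
    {"translation": [0.354, -0.304, -0.005], "twist": [0, 0, -0.69], "claw": 0},
    {"translation": [0.354, -0.304, -0.005], "twist": [0, 0, -0.69], "claw": 0},
    {"translation": [0.354, -0.304, -0.005], "twist": [0, 0, -0.69], "claw": 0}
  ]
}}

```text
time: 10.0
tool_pos: [0.4769, 0.3001, 0.2508]
tool_rot: [-0.002, 0.674, 0.739, -0.002]
wrist_force: [-0.6, 0.8, -0.0]
width: 0.0274
grip_force: 25.0
```

```bash
python3 - <<'E'
from h import *
print(todelta([.48,.296,.10],down(np.radians(95))),r.get_state()["tool_pos"],r.get_state()["width"])
E
```

```text
(array([-0.0045,  0.0035,  0.1508]), array([-0.0054, -0.001 ,  0.0038])) [0.47693801 0.30010743 0.25080591] 0.02738396342304535
```

Call:
{"op": "drive_tool", "data": {
  "deltas": [
    {"translation": [-0.003, 0.003, 0.04], "twist": [0, 0, 0], "claw": 0},
    {"translation": [-0.003, 0.003, 0.08], "twist": [0, 0, 0], "claw": 0},
    {"translation": [-0.003, 0.003, 0.12], "twist": [0, 0, 0], "claw": 0},
    {"translation": [-0.003, 0.003, 0.15], "twist": [0, 0, 0], "claw": 0},
    {"translation": [-0.003, 0.003, 0.15], "twist": [0, 0, 0], "claw": 0.55},
    {"translation": [-0.003, 0.003, 0.15], "twist": [0, 0, 0], "claw": 0.55},
    {"translation": [-0.003, 0.003, 0.15], "twist": [0, 0, 0], "claw": 0.55},
    {"translation": [-0.003, 0.003, 0.15], "twist": [0, 0, 0], "claw": 0.55},
    {"translation": [-0.003, 0.003, 0.11], "twist": [0, 0, 0], "claw": 0.55},
    {"translation": [-0.003, 0.003, 0.07], "twist": [0, 0, 0], "claw": 0.55},
    {"translation": [-0.003, 0.003, 0.03], "twist": [0, 0, 0], "claw": 0.55},
    {"translation": [-0.003, 0.003, -0.01], "twist": [0, 0, 0], "claw": 0.55}
  ]
}}

```text
time: 11.0
tool_pos: [0.4837, 0.2928, 0.2687]
tool_rot: [0.001, 0.676, 0.737, 0.002]
wrist_force: [0.1, 0.3, 0.2]
width: 0.0505
grip_force: 0.0
```

```bash
python3 - <<'E'
from h import *
# trigger head centre estimate
o=np.array([.5198,.0305,0]);cx=np.array([.096,-.995,0])
t=o+cx*.085*np.sin(.25);t[2]=.095+.085*np.cos(.25);print("head",t)
print(todelta([t[0],t[1]+.08,.30],down(np.radians(95.5))),r.get_state()["tool_pos"],r.get_state()["width"])
E
```

```text
head [0.52181882 0.00957581 0.17735756]
(array([-0.2057,  0.0207, -0.0315]), array([ 0.0042, -0.001 , -0.01  ])) [0.48368727 0.29283227 0.26867766] 0.05045214312897697
```

Call:
{"op": "drive_tool", "data": {
  "deltas": [
    {"translation": [-0.205, 0.021, -0.035], "twist": [0, 0, -0.01], "claw": 0.55},
    {"translation": [-0.205, 0.021, -0.035], "twist": [0, 0, -0.01], "claw": 0.55},
    {"translation": [-0.205, 0.021, -0.035], "twist": [0, 0, -0.01], "claw": 0.55},
    {"translation": [-0.205, 0.021, -0.035], "twist": [0, 0, -0.01], "claw": 0.55},
    {"translation": [-0.205, 0.021, -0.035], "twist": [0, 0, -0.01], "claw": 0.55},
    {"translation": [-0.205, 0.021, -0.035], "twist": [0, 0, -0.01], "claw": 0.55},
    {"translation": [-0.205, 0.021, -0.035], "twist": [0, 0, -0.01], "claw": 0.55},
    {"translation": [-0.205, 0.021, -0.035], "twist": [0, 0, -0.01], "claw": 0.55}
  ]
}}

```text
time: 11.67
tool_pos: [0.5221, 0.0905, 0.3007]
tool_rot: [0.001, 0.673, 0.74, 0.001]
wrist_force: [0.5, 0.4, -1.7]
width: 0.0504
grip_force: 0.0
```

```bash
python3 - <<'E'
from h import *
w=grab("wrist");s=grab("scene")
i=cv2.cvtColor(w["frame"],cv2.COLOR_RGB2BGR)[90:290,150:350]
j=cv2.cvtColor(s["frame"],cv2.COLOR_RGB2BGR)[165:225,130:220]
cv2.imwrite("pics/g.png",np.hstack([cv2.resize(i,(500,500),interpolation=cv2.INTER_CUBIC),cv2.resize(np.vstack([j,np.zeros((90,90,3),np.uint8)]),(300,500),interpolation=cv2.INTER_CUBIC)]))
print(r.get_state()["tool_pos"])
E
```

```text
[0.52154379 0.09156356 0.2996453 ]
```

View pics/g.png

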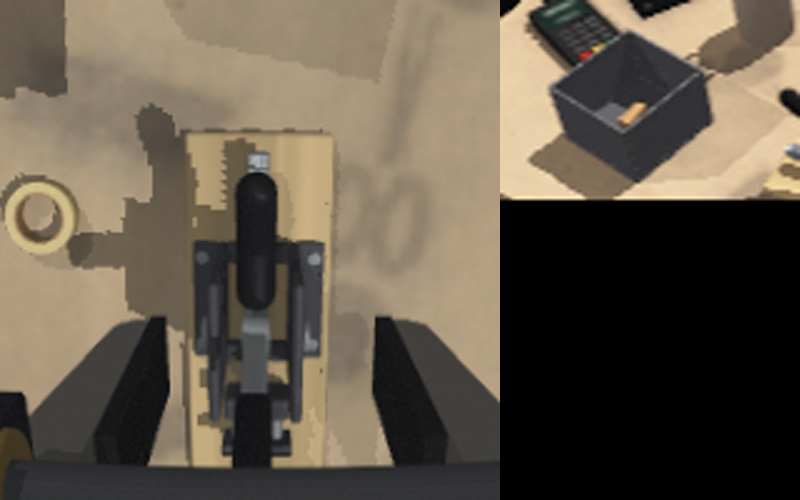

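The left part shows the clamp from behind, with the trigger lever and black head at columns 233–270 near row 465. The right part shows an offcut in the bin.

```bash
python3 - <<'E'
from h import *
w=load("wrist")
W=lambda u,v,z:onz(w,150+u/2.5-.3,90+v/2.5-.3,z,True).round(4)
print("head",W(233,455,.2),W(270,455,.2),"grip",W(238,290,.122),W(276,290,.122),"bed",W(184,132,.01),W(333,132,.01),W(192,400,.01))
print(todelta([.5218,.0096,.185],down(np.radians(95.5))))
E
```

```text
head [0.5154 0.0158 0.2   ] [0.5295 0.0171 0.2   ] grip [0.5109 0.0588 0.122 ] [0.5283 0.0604 0.122 ] bed [0.4687 0.12   0.01  ] [0.557  0.1282 0.01  ] [ 0.4853 -0.052   0.01  ]
(array([-0.0816, -0.0078,  0.1146]), array([ 0.0009, -0.0003,  0.0017]))
```

Call:
{"op": "drive_tool", "data": {
  "deltas": [
    {"translation": [-0.04, -0.004, 0.02], "twist": [0, 0, 0.002], "claw": 0.55},
    {"translation": [-0.082, -0.008, 0.04], "twist": [0, 0, 0.002], "claw": 0.55},
    {"translation": [-0.082, -0.008, 0.04], "twist": [0, 0, 0.002], "claw": 0.55},
    {"translation": [-0.082, -0.008, 0.06], "twist": [0, 0, 0.002], "claw": 0.55},
    {"translation": [-0.082, -0.008, 0.09], "twist": [0, 0, 0.002], "claw": 0.55},
    {"translation": [-0.082, -0.008, 0.118], "twist": [0, 0, 0.002], "claw": 0.55},
    {"translation": [-0.082, -0.008, 0.118], "twist": [0, 0, 0.002], "claw": 0.55},
    {"translation": [-0.082, -0.008, 0.118], "twist": [0, 0, 0.002], "claw": 0.55}
  ]
}}

```text
time: 12.43
tool_pos: [0.5206, 0.0094, 0.1803]
tool_rot: [-0.002, 0.672, 0.74, -0.001]
wrist_force: [0.4, 0.9, 0.2]
width: 0.0506
grip_force: 0.0
```

```bash
python3 - <<'E'
from h import *
w=grab("wrist");s=grab("scene")
i=cv2.cvtColor(w["frame"],cv2.COLOR_RGB2BGR)[130:,130:386]
j=cv2.cvtColor(s["frame"],cv2.COLOR_RGB2BGR)[165:265,190:330]
cv2.imwrite("pics/h.png",np.vstack([cv2.resize(i,(512,254*1)) if 0 else cv2.resize(i,(400,397)),cv2.resize(j,(400,200))]) if 0 else np.hstack([cv2.resize(i,(380,377)),cv2.resize(np.vstack([j,np.zeros((25,140,3),np.uint8)]),(420,377))]))
print(todelta([.5218,.0096,.182],down(np.radians(95.5))))
E
```

```text
(array([ 0.0012, -0.0009,  0.0012]), array([ 0.0029,  0.0008, -0.0007]))
```

View pics/h.png

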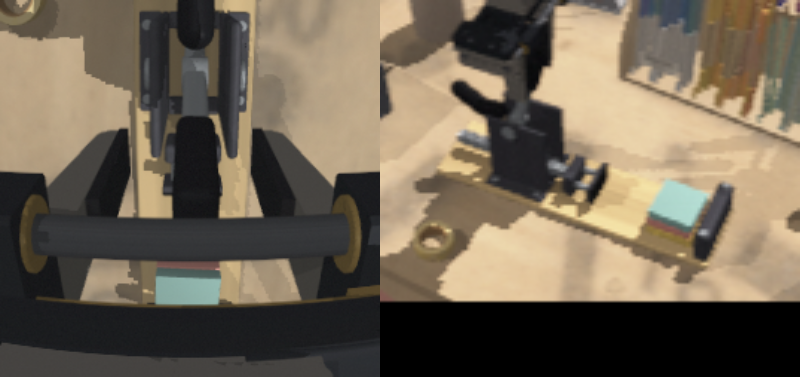

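The head sits between the fingers (left part). In the scene crop the shoe is at (595,182) and the note block at (678,203), with the bed clear. Next: close and pull.

Call:
{"op": "drive_tool", "data": {
  "deltas": [
    {"translation": [0, -0.001, 0], "twist": [0, 0, 0], "claw": 0},
    {"translation": [0, -0.001, 0], "twist": [0, 0, 0], "claw": 0},
    {"translation": [0, -0.001, 0], "twist": [0, 0, 0], "claw": 0},
    {"translation": [0, -0.001, 0], "twist": [0, 0, 0], "claw": 0},
    {"translation": [0, -0.001, 0], "twist": [0, 0, 0], "claw": 0},
    {"translation": [0, -0.001, 0], "twist": [0, 0, 0], "claw": 0},
    {"translation": [0, -0.001, 0], "twist": [0, 0, 0], "claw": 0}
  ],
  "force": 25
}}

```text
time: 13.12
tool_pos: [0.5225, 0.0079, 0.1816]
tool_rot: [0.002, 0.673, 0.739, 0.002]
wrist_force: [7.4, 1.5, -3.2]
width: 0.0161
grip_force: 25.0
```

Call:
{"op": "drive_tool", "data": {
  "deltas": [
    {"translation": [0.0085, 0, -0.0015], "twist": [0, -0.1, 0], "claw": 0},
    {"translation": [0.017, 0, -0.0025], "twist": [0, -0.2, 0], "claw": 0},
    {"translation": [0.026, 0, -0.0025], "twist": [0, -0.3, 0], "claw": 0},
    {"translation": [0.0345, 0, -0.0015], "twist": [0, -0.4, 0], "claw": 0},
    {"translation": [0.0433, 0, 0.0002], "twist": [0, -0.5, 0], "claw": 0},
    {"translation": [0.0433, 0, 0.0002], "twist": [0, -0.5, 0], "claw": 0},
    {"translation": [0.0433, 0, 0.0002], "twist": [0, -0.5, 0], "claw": 0}
  ]
}}

```text
time: 13.7
tool_pos: [0.5188, 0.0515, 0.1811]
tool_rot: [0.186, 0.651, 0.718, -0.166]
wrist_force: [10.0, -4.7, -4.3]
width: 0.0157
grip_force: 25.0
```

```bash
python3 - <<'E'
from h import *
s=grab("scene");print(r.get_state()["tool_pos"],r.get_state()["wrist_force"])
j=cv2.cvtColor(s["frame"],cv2.COLOR_RGB2BGR)[165:265,190:330]
cv2.imwrite("pics/i.png",cv2.resize(j,(700,500),interpolation=cv2.INTER_CUBIC))
E
```

```text
[0.51881942 0.05114836 0.1812321 ] [10.18037466 -3.23175968 -4.13283113]
```

View pics/i.png

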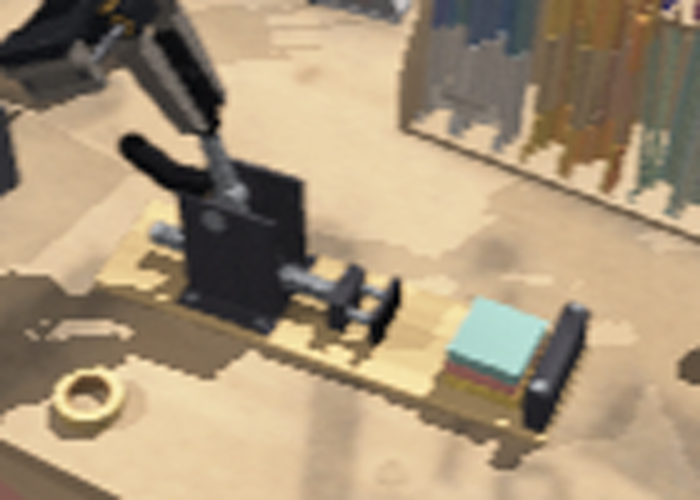

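The trigger is pulled and the shoe has moved to (385,310), with the note block at (497,340). Now I return and pump twice more.

Call:
{"op": "drive_tool", "data": {
  "deltas": [
    {"translation": [-0.0101, 0.001, 0.0031], "twist": [0, 0.12, 0], "claw": 0},
    {"translation": [-0.0206, 0.001, 0.0079], "twist": [0, 0.25, 0], "claw": 0},
    {"translation": [-0.0297, 0.001, 0.0134], "twist": [0, 0.37, 0], "claw": 0},
    {"translation": [-0.0386, 0.001, 0.0206], "twist": [0, 0.5, 0], "claw": 0},
    {"translation": [-0.0386, 0.001, 0.0206], "twist": [0, 0.5, 0], "claw": 0},
    {"translation": [-0.0386, 0.001, 0.0206], "twist": [0, 0.5, 0], "claw": 0}
  ]
}}

```text
time: 14.25
tool_pos: [0.5226, 0.0072, 0.1813]
tool_rot: [-0.001, 0.675, 0.738, 0.003]
wrist_force: [5.2, 4.8, -3.0]
width: 0.016
grip_force: 25.0
```

Call:
{"op": "drive_tool", "data": {
  "deltas": [
    {"translation": [0.0107, 0, -0.0018], "twist": [0, -0.125, 0], "claw": 0},
    {"translation": [0.0218, 0, -0.0025], "twist": [0, -0.25, 0], "claw": 0},
    {"translation": [0.033, 0, -0.0018], "twist": [0, -0.375, 0], "claw": 0},
    {"translation": [0.0436, 0, 0.0003], "twist": [0, -0.5, 0], "claw": 0},
    {"translation": [0.0436, 0, 0.0003], "twist": [0, -0.5, 0], "claw": 0},
    {"translation": [0.0436, 0, 0.0003], "twist": [0, -0.5, 0], "claw": 0},
    {"translation": [0.033, 0, -0.0018], "twist": [0, -0.375, 0], "claw": 0},
    {"translation": [0.0218, 0, -0.0025], "twist": [0, -0.25, 0], "claw": 0},
    {"translation": [0.0107, 0, -0.0018], "twist": [0, -0.125, 0], "claw": 0},
    {"translation": [0, 0, 0], "twist": [0, 0, 0], "claw": 0},
    {"translation": [0, 0, 0], "twist": [0, 0, 0], "claw": 0},
    {"translation": [0, 0, 0], "twist": [0, 0, 0], "claw": 0}
  ]
}}

```text
time: 15.25
tool_pos: [0.5227, 0.0071, 0.1812]
tool_rot: [-0.001, 0.675, 0.738, 0.003]
wrist_force: [4.3, 3.9, -2.9]
width: 0.0156
grip_force: 25.0
```

```bash
cat >> h.py <<'E'
O=np.array([.5205,.030,0]);CX=np.array([.096,-.9954,0]);CY=np.array([.9954,.096,0])
def prof(g,y,z,fish=False,xs=np.arange(.06,.24,.001)):
    im=cv2.GaussianBlur(g["frame"],(0,0),.5).astype(np.float32)
    uv=np.array([proj(g,O+CX*x+CY*y+np.array([0,0,z]),fish) for x in xs],np.float32)
    return cv2.remap(im,uv[None,:,0],uv[None,:,1],cv2.INTER_LINEAR)[0]
E
python3 - <<'E'
from h import *
o=load("scene");s=grab("scene");print(r.get_state()["tool_pos"],r.get_state()["wrist_force"])
for n,g in(("s1",o),("s2",s)):
  for y,z in((-.02,.029),(0,.043)):
    p=prof(g,y,z);print(n,y,z,*[f"{60+3*i}:{int(v)}" for i,v in enumerate(p.mean(1)[::3])])
E
```

```text
[0.52264955 0.00735561 0.18123456] [ 5.00751694  2.58874948 -2.60358481]
s1 -0.02 0.029 60:106 63:97 66:94 69:107 72:98 75:74 78:55 81:38 84:36 87:37 90:45 93:66 96:104 99:120 102:129 105:123 108:94 111:35 114:20 117:25 120:68 123:133 126:168 129:173 132:174 135:174 138:174 141:174 144:174 147:176 150:181 153:189 156:194 159:194 162:186 165:160 168:133 171:118 174:115 177:118 180:125 183:123 186:118 189:126 192:128 195:121 198:120 201:128 204:129 207:132 210:142 213:139 216:118 219:108 222:104 225:104 228:128 231:152 234:146 237:113
s1 0 0.043 60:177 63:185 66:188 69:189 72:187 75:153 78:111 81:79 84:70 87:69 90:62 93:75 96:106 99:128 102:138 105:146 108:135 111:105 114:70 117:36 120:30 123:88 126:156 129:190 132:194 135:193 138:193 141:194 144:193 147:193 150:193 153:195 156:202 159:209 162:212 165:210 168:209 171:205 174:202 177:201 180:201 183:201 186:201 189:202 192:202 195:203 198:203 201:203 204:203 207:203 210:204 213:205 216:203 219:190 222:145 225:109 228:90 231:82 234:81 237:83
s2 -0.02 0.029 60:105 63:96 66:92 69:106 72:104 75:95 78:102 81:119 84:117 87:108 90:101 93:87 96:63 99:43 102:35 105:35 108:40 111:55 114:95 117:127 120:133 123:117 126:89 129:49 132:26 135:26 138:62 141:130 144:166 147:171 150:172 153:172 156:172 159:171 162:164 165:144 168:125 171:115 174:113 177:116 180:124 183:122 186:116 189:123 192:126 195:118 198:118 201:126 204:127 207:130 210:140 213:137 216:115 219:106 222:102 225:103 228:126 231:150 234:144 237:112
s2 0 0.043 60:166 63:171 66:174 69:178 72:182 75:174 78:170 81:173 84:182 87:185 90:184 93:168 96:131 99:91 102:79 105:74 108:66 111:65 114:88 117:122 120:142 123:145 126:136 129:108 132:74 135:42 138:30 141:74 144:148 147:186 150:191 153:192 156:192 159:191 162:191 165:190 168:194 171:197 174:198 177:198 180:198 183:198 186:199 189:199 192:199 195:200 198:199 201:200 204:201 207:201 210:201 213:202 216:200 219:186 222:142 225:106 228:88 231:80 234:79 237:81
```

Call:
{"op": "drive_tool", "data": {
  "deltas": [
    {"translation": [0.0107, 0, -0.0018], "twist": [0, -0.125, 0], "claw": 0},
    {"translation": [0.0218, 0, -0.0025], "twist": [0, -0.25, 0], "claw": 0},
    {"translation": [0.033, 0, -0.0018], "twist": [0, -0.375, 0], "claw": 0},
    {"translation": [0.0436, 0, 0.0003], "twist": [0, -0.5, 0], "claw": 0},
    {"translation": [0.0436, 0, 0.0003], "twist": [0, -0.5, 0], "claw": 0},
    {"translation": [0.0436, 0, 0.0003], "twist": [0, -0.5, 0], "claw": 0},
    {"translation": [0.033, 0, -0.0018], "twist": [0, -0.375, 0], "claw": 0},
    {"translation": [0.0218, 0, -0.0025], "twist": [0, -0.25, 0], "claw": 0},
    {"translation": [0.0107, 0, -0.0018], "twist": [0, -0.125, 0], "claw": 0},
    {"translation": [0, 0, 0], "twist": [0, 0, 0], "claw": 0},
    {"translation": [0, 0, 0], "twist": [0, 0, 0], "claw": 0},
    {"translation": [0, 0, 0], "twist": [0, 0, 0], "claw": 0}
  ]
}}

```text
time: 16.3
tool_pos: [0.5226, 0.0071, 0.1811]
tool_rot: [-0.001, 0.675, 0.738, 0.003]
wrist_force: [5.9, 3.7, -2.5]
width: 0.0159
grip_force: 25.0
```

```bash
cat >> h.py <<'E'
def cross(p,xs,lev,lo,hi,up=True):
    out=[]
    for i in range(len(xs)-1):
        if lo<=xs[i]<hi and ((p[i]<lev<=p[i+1]) if up else (p[i]>=lev>p[i+1])): out.append(round(1000*(xs[i]+.001*(lev-p[i])/(p[i+1]-p[i])),1))
    return out
XS=np.arange(.06,.24,.001)
E
python3 - <<'E'
from h import *
o=load("scene")
a=dict(o);a["frame"]=cv2.cvtColor(cv2.resize(cv2.imread("pics/a.png"),(512,384),interpolation=cv2.INTER_AREA),cv2.COLOR_BGR2RGB)
s=grab("scene");print(r.get_state()["tool_pos"],r.get_state()["wrist_force"])
for n,g in(("start",a),("s1",o),("now",s)):
  p=prof(g,-.02,.029).mean(1);print(n,"front",cross(p,XS,95,.09,.2),"back",cross(p,XS,85,.06,.2,False))
  q=prof(g,-.026,.045);q=q[:,2]-q[:,0];print("   teal b-r",*[f"{60+3*i}:{int(v)}" for i,v in enumerate(q[::3]) if i>25])
E
```

```text
[0.52264866 0.00730247 0.1811899 ] [ 5.39791866  2.39517975 -3.17125575]
start front [np.float64(104.0), np.float64(140.5)] back [np.float64(90.0), np.float64(132.3)]
   teal b-r 138:-75 141:-78 144:-80 147:-85 150:-93 153:-93 156:-85 159:-76 162:-72 165:-64 168:-31 171:1 174:14 177:19 180:19 183:18 186:15 189:7 192:-4 195:-14 198:-15 201:-5 204:12 207:22 210:26 213:27 216:27 219:17 222:-8 225:-39 228:-32 231:-6 234:3 237:5
s1 front [np.float64(114.0), np.float64(139.3)] back [np.float64(93.3), np.float64(126.4)]
   teal b-r 138:0 141:-13 144:-46 147:-75 150:-82 153:-82 156:-82 159:-82 162:-80 165:-68 168:-27 171:13 174:25 177:27 180:28 183:29 186:29 189:29 192:30 195:30 198:29 201:28 204:28 207:28 210:28 213:28 216:28 219:21 222:-7 225:-48 228:-34 231:-1 234:4 237:5
now front [np.float64(133.2), np.float64(157.1)] back [np.float64(111.6), np.float64(143.0)]
   teal b-r 138:-1 141:-3 144:-4 147:-3 150:1 153:1 156:-2 159:-20 162:-52 165:-62 168:-27 171:13 174:25 177:27 180:28 183:29 186:29 189:29 192:29 195:29 198:28 201:28 204:28 207:29 210:28 213:28 216:27 219:21 222:-7 225:-49 228:-35 231:-2 234:3 237:4
```

Call:
{"op": "drive_tool", "data": {
  "deltas": [
    {"translation": [0.0107, 0, -0.0018], "twist": [0, -0.125, 0], "claw": 0},
    {"translation": [0.0218, 0, -0.0025], "twist": [0, -0.25, 0], "claw": 0},
    {"translation": [0.033, 0, -0.0018], "twist": [0, -0.375, 0], "claw": 0},
    {"translation": [0.0436, 0, 0.0003], "twist": [0, -0.5, 0], "claw": 0},
    {"translation": [0.0436, 0, 0.0003], "twist": [0, -0.5, 0], "claw": 0},
    {"translation": [0.0436, 0, 0.0003], "twist": [0, -0.5, 0], "claw": 0},
    {"translation": [0.033, 0, -0.0018], "twist": [0, -0.375, 0], "claw": 0},
    {"translation": [0.0218, 0, -0.0025], "twist": [0, -0.25, 0], "claw": 0},
    {"translation": [0.0107, 0, -0.0018], "twist": [0, -0.125, 0], "claw": 0},
    {"translation": [0, 0, 0], "twist": [0, 0, 0], "claw": 0},
    {"translation": [0, 0, 0], "twist": [0, 0, 0], "claw": 0},
    {"translation": [0, 0, 0], "twist": [0, 0, 0], "claw": 0}
  ]
}}

```text
time: 17.35
tool_pos: [0.5226, 0.007, 0.1811]
tool_rot: [-0.001, 0.675, 0.738, 0.003]
wrist_force: [5.2, 3.8, -4.0]
width: 0.0155
grip_force: 25.0
```

```bash
cat > m.py <<'E'
from h import *
s=grab("scene");print(r.get_state()["tool_pos"],r.get_state()["wrist_force"])
p=prof(s,-.02,.029).mean(1);print("front",cross(p,XS,95,.09,.2),"back",cross(p,XS,85,.06,.2,False))
print(*[f"{60+3*i}:{int(v)}" for i,v in enumerate(p[::3]) if i>13])
q=prof(s,-.026,.045);q=q[:,2]-q[:,0];print("teal b-r",cross(q,XS,-10,.15,.24),cross(q,XS,-10,.15,.24,False),*[f"{60+3*i}:{int(v)}" for i,v in enumerate(q[::3]) if i>30])
E
python3 m.py
```

```text
[0.52262466 0.00729932 0.18113521] [ 5.10650654  2.42218052 -3.36047776]
front [np.float64(149.0), np.float64(170.3)] back [np.float64(130.0), np.float64(163.0)]
102:147 105:138 108:128 111:146 114:146 117:132 120:134 123:146 126:138 129:96 132:59 135:41 138:36 141:36 144:42 147:75 150:100 153:104 156:111 159:120 162:94 165:66 168:76 171:98 174:109 177:108 180:110 183:112 186:109 189:112 192:113 195:111 198:113 201:121 204:117 207:109 210:117 213:123 216:117 219:101 222:89 225:92 228:124 231:150 234:144 237:112
teal b-r [] [] 153:2 156:-3 159:-4 162:-2 165:-2 168:3 171:17 174:25 177:27 180:27 183:27 186:27 189:29 192:29 195:28 198:27 201:28 204:28 207:28 210:29 213:29 216:28 219:28 222:23 225:8 228:-1 231:2 234:3 237:4
```

Call:
{"op": "drive_tool", "data": {
  "deltas": [
    {"translation": [0.0107, 0, -0.0018], "twist": [0, -0.125, 0], "claw": 0},
    {"translation": [0.0218, 0, -0.0025], "twist": [0, -0.25, 0], "claw": 0},
    {"translation": [0.0218, 0, -0.0025], "twist": [0, -0.25, 0], "claw": 0},
    {"translation": [0.0218, 0, -0.0025], "twist": [0, -0.25, 0], "claw": 0},
    {"translation": [0.0218, 0, -0.0025], "twist": [0, -0.25, 0], "claw": 0}
  ]
}}

```text
time: 17.82
tool_pos: [0.5207, 0.0296, 0.1839]
tool_rot: [0.093, 0.667, 0.734, -0.083]
wrist_force: [5.4, -1.6, -3.2]
width: 0.016
grip_force: 25.0
```

```bash
python3 m.py
```

```text
[0.52077853 0.029463   0.18392716] [ 5.59987944 -0.37101519 -2.38144343]
front [np.float64(157.5), np.float64(174.1)] back [np.float64(138.5), np.float64(164.6)]
102:148 105:139 108:131 111:147 114:147 117:133 120:134 123:148 126:144 129:129 132:137 135:127 138:92 141:52 144:36 147:34 150:36 153:45 156:76 159:111 162:111 165:80 168:58 171:68 174:94 177:107 180:112 183:114 186:112 189:117 192:118 195:112 198:115 201:123 204:122 207:114 210:121 213:125 216:119 219:114 222:105 225:102 228:126 231:152 234:145 237:113
teal b-r [] [] 153:2 156:2 159:2 162:0 165:-3 168:-3 171:1 174:11 177:22 180:27 183:28 186:28 189:28 192:28 195:28 198:28 201:29 204:29 207:29 210:29 213:28 216:28 219:29 222:28 225:25 228:16 231:5 234:4 237:4
```

```bash
python3 - <<'E'
from h import *
s=load("scene");d=grab("side");w=grab("wrist")
B=lambda g:cv2.cvtColor(g["frame"],cv2.COLOR_RGB2BGR)
c=np.array([proj(s,O+CX*.19+np.array([0,0,.04])),proj(d,O+CX*.19+np.array([0,0,.04])),proj(w,O+CX*.19+np.array([0,0,.04]),True)]);print(c.round())
def crop(g,u,v,hw,hh,W,H):
    return cv2.resize(cv2.getRectSubPix(B(g),(2*hw,2*hh),(float(u),float(v))),(W,H),interpolation=cv2.INTER_CUBIC)
a=crop(s,c[0][0]-8,c[0][1],32,24,400,300);b=crop(d,*c[1],32,24,400,300);e=cv2.resize(B(w)[:,56:456],(400,300)) 
z=crop(w,min(max(c[2][0],0),511),min(max(c[2][1],0),383),64,48,400,300)
cv2.imwrite("pics/j.png",np.vstack([np.hstack([a,b]),np.hstack([e,z])]))
E
```

```text
[[288. 231.]
 [265. 248.]
 [258. 289.]]
```

View pics/j.png

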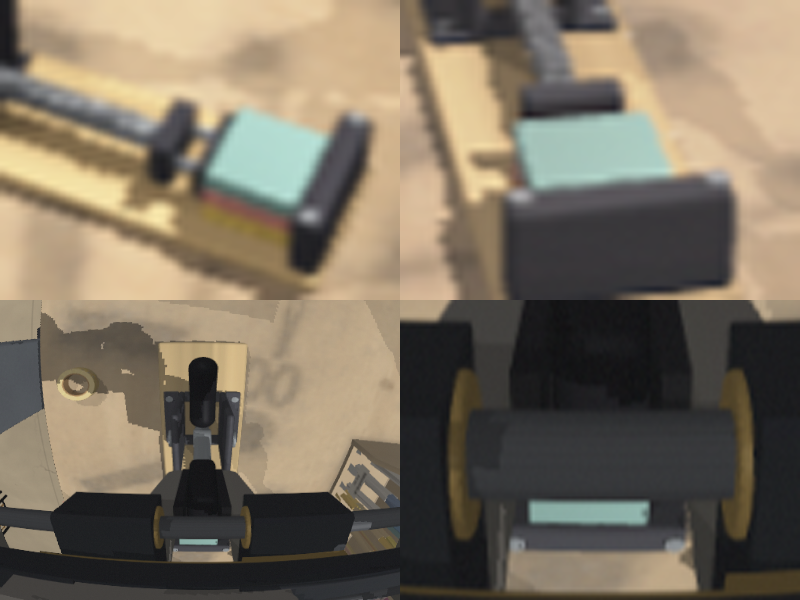

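The top-left crop shows the shoe (205,155) touching the block and the block meeting the end stop (300,190), with the gap between head and shoe visibly shortened. I'll advance about 3 mm more.

Call:
{"op": "drive_tool", "data": {
  "deltas": [
    {"translation": [0.0033, 0, 0.0005], "twist": [0, -0.037, 0], "claw": 0},
    {"translation": [0.0066, 0, 0.0011], "twist": [0, -0.075, 0], "claw": 0},
    {"translation": [0.0066, 0, 0.0011], "twist": [0, -0.075, 0], "claw": 0},
    {"translation": [0.0066, 0, 0.0011], "twist": [0, -0.075, 0], "claw": 0}
  ]
}}

```text
time: 18.3
tool_pos: [0.5205, 0.0339, 0.1836]
tool_rot: [0.122, 0.664, 0.729, -0.109]
wrist_force: [1.0, -5.3, 8.0]
width: 0.0159
grip_force: 25.0
```

```bash
python3 m.py; python3 - <<'E'
from h import *
s=load("scene")
for y in(-.01,0,.01):
    p=prof(s,y,.042).mean(1);print(y,*[f"{130+2*i}:{int(v)}" for i,v in enumerate(p[70:125:2])])
E
```

```text
[0.52045761 0.03379962 0.18361593] [ 0.84643411 -5.04911685  7.99304477]
front [np.float64(160.1), np.float64(174.2)] back [np.float64(140.7), np.float64(164.4)]
102:148 105:139 108:131 111:147 114:147 117:134 120:135 123:148 126:144 129:130 132:141 135:146 138:124 141:80 144:42 147:35 150:34 153:37 156:52 159:87 162:104 165:78 168:58 171:67 174:94 177:108 180:112 183:114 186:112 189:118 192:119 195:114 198:115 201:123 204:122 207:114 210:121 213:125 216:120 219:115 222:105 225:102 228:127 231:152 234:146 237:113
teal b-r [] [] 153:2 156:2 159:2 162:1 165:-1 168:-4 171:0 174:11 177:22 180:27 183:28 186:28 189:28 192:28 195:28 198:28 201:29 204:29 207:29 210:29 213:29 216:29 219:29 222:28 225:26 228:16 231:6 234:4 237:4
-0.01 130:162 132:167 134:167 136:164 138:150 140:134 142:111 144:95 146:85 148:80 150:78 152:72 154:62 156:52 158:44 160:65 162:96 164:121 166:132 168:117 170:102 172:97 174:124 176:158 178:180 180:195 182:197 184:198
0 130:183 132:188 134:189 136:189 138:179 140:161 142:128 144:100 146:85 148:79 150:78 152:73 154:67 156:69 158:77 160:103 162:124 164:134 166:128 168:111 170:96 172:91 174:124 176:162 178:183 180:196 182:198 184:199
0.01 130:205 132:205 134:206 136:204 138:195 140:172 142:138 144:109 146:89 148:82 150:81 152:81 154:86 156:127 158:166 160:189 162:203 164:200 166:182 168:153 170:124 172:97 174:128 176:162 178:185 180:198 182:201 184:201
```

```bash
python3 - <<'E'
from h import *
s=load("scene");f=dict(s);im=np.full((384,512,3),128,np.uint8)
im[165:265,190:330]=cv2.cvtColor(cv2.resize(cv2.imread("pics/i.png"),(140,100),interpolation=cv2.INTER_AREA),cv2.COLOR_BGR2RGB);f["frame"]=im
a=dict(s);a["frame"]=cv2.cvtColor(cv2.resize(cv2.imread("pics/a.png"),(512,384),interpolation=cv2.INTER_AREA),cv2.COLOR_BGR2RGB)
for n,g in(("start",a),("s1",f),("now",s)):
  for y in(.005,.01,.015):
    p=prof(g,y,.042).mean(1);print(n,y,"back/bd",cross(p,XS,140,.06,.2,False),"up",cross(p,XS,140,.06,.2))
  p=prof(g,-.02,.029).mean(1);print("   side",cross(p,XS,85,.06,.2,False),cross(p,XS,85,.06,.2))
E
```

```text
start 0.005 back/bd [np.float64(90.3), np.float64(187.9)] up [np.float64(79.2), np.float64(107.0)]
start 0.01 back/bd [np.float64(92.1), np.float64(191.3)] up [np.float64(77.0), np.float64(104.4)]
start 0.015 back/bd [np.float64(93.0), np.float64(196.3)] up [np.float64(75.4), np.float64(102.2)]
   side [np.float64(90.0), np.float64(132.3)] [np.float64(77.9), np.float64(103.4), np.float64(138.6)]
s1 0.005 back/bd [np.float64(76.5), np.float64(109.1)] up [np.float64(95.8), np.float64(123.0)]
s1 0.01 back/bd [np.float64(76.9), np.float64(109.9)] up [np.float64(93.4), np.float64(120.6)]
s1 0.015 back/bd [np.float64(76.0), np.float64(110.1)] up [np.float64(91.2), np.float64(118.0)]
   side [np.float64(74.2), np.float64(108.4)] [np.float64(94.3), np.float64(120.7)]
now 0.005 back/bd [np.float64(141.7), np.float64(168.2)] up [np.float64(158.8), np.float64(174.7)]
now 0.01 back/bd [np.float64(141.9), np.float64(169.0)] up [np.float64(156.6), np.float64(174.6)]
now 0.015 back/bd [np.float64(143.9), np.float64(169.1)] up [np.float64(153.7), np.float64(175.1)]
   side [np.float64(140.7), np.float64(164.4)] [np.float64(158.7), np.float64(172.7)]
```

The note block hasn't moved, so it is firmly at the stop, and the plunger is about 5–6 mm. I'll add about 2.5 mm and fix a small depth error in my last move.

Call:
{"op": "drive_tool", "data": {
  "deltas": [
    {"translation": [0.0, 0, -0.0024], "twist": [0, 0, 0], "claw": 0},
    {"translation": [0.0026, 0, -0.003], "twist": [0, -0.03, 0], "claw": 0},
    {"translation": [0.0052, 0, -0.0035], "twist": [0, -0.06, 0], "claw": 0},
    {"translation": [0.0052, 0, -0.0035], "twist": [0, -0.06, 0], "claw": 0},
    {"translation": [0.0052, 0, -0.0035], "twist": [0, -0.06, 0], "claw": 0}
  ]
}}

```text
time: 18.77
tool_pos: [0.5199, 0.0396, 0.1832]
tool_rot: [0.144, 0.66, 0.726, -0.129]
wrist_force: [5.9, -8.5, -3.5]
width: 0.0156
grip_force: 25.0
```

```bash
cat > n.py <<'E'
from h import *
s=grab("scene");st=r.get_state();print(st["tool_pos"],st["wrist_force"],st["time"])
for y in(.005,.01,.015):
    p=prof(s,y,.042).mean(1);print(y,"bd",cross(p,XS,140,.06,.2,False),"up",cross(p,XS,140,.06,.2))
p=prof(s,-.02,.029).mean(1);print("   side",cross(p,XS,85,.06,.2,False),cross(p,XS,85,.06,.2))
E
python3 n.py
```

```text
[0.51988813 0.03945004 0.18324738] [ 7.10147994 -8.54682692 -4.43209161] 18.8167
0.005 bd [np.float64(143.0), np.float64(168.1)] up [np.float64(161.6), np.float64(174.7)]
0.01 bd [np.float64(143.8), np.float64(168.5)] up [np.float64(160.5), np.float64(174.8)]
0.015 bd [np.float64(146.1), np.float64(168.8)] up [np.float64(156.6), np.float64(175.1)]
   side [np.float64(142.5)] [np.float64(172.6)]
```

```bash
python3 -c "
from h import *
print(r.hand_in())"
```

```text
the job is handed in; nothing more can be done
None
```

I handed the job in at about 18.8 s with the trigger still held, the note block against the end stop and the shoe pressed in about 8 mm (camera estimate, roughly 7 to 9 mm); both offcuts were released inside the bin rim, but I only saw one there in the image afterwards, and no verdict came back.

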